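Lift the hot pot lid onto the trivet with the lid lifter

TASK

The blue pot has been preheating, so its lid is too hot for the gripper: take the lid lifter from its cork mat, hook it under the lid's loop handle and lever it back until its two feet bear on the lid, then lift the lid off level and set it down gently and flat, centred on the bamboo trivet. Unhook the lifter and stand it back on the cork mat on its feet. Do not touch the pot or its lid with the gripper, do not tip or drop the lid, and leave the pot and the spice jars where they are.

Things in the scene. Friction and masses are not known exactly. Their poses are not given: they have to be found in the camera images.
- lifter: Lid lifter: dark steel hook and two feet on a dark wooden handle with brass rivets, 0.16 kg, standing free on the cork mat on its feet and the hook's toe (x +29 mm). Origin on the mat surface; while it stands z is up; x is the way the hook points, y its width. Standing, its straight handle leans back (towards -x) 16 degrees from z, in the x-z plane. Hold it firmly.
- lifter_grip (a point): Point to hold: on the axis of the wooden grip, 39 mm below its upper end, 110 mm along the handle from the hook; in the lifter's frame x -26, y 0, z 121 mm. The grip is 92 mm long, 18 mm thick along y, 22 mm the other way. Fingers point along the handle and close along the lifter's y. Axes as lifter.
- lifter_saddle (a point): Middle of the hook's saddle, which carries the loop's bar: 16 mm wide along y, 24 mm long, plate 8 mm thick; x 20, y 0, z 13 mm in the lifter's frame. Working attitude: lifter pitched back 24 degrees from standing (handle leans 40 degrees from vertical); then the saddle is level and the feet's bottoms lie 34 mm below and 46 mm behind it, so they bear on the lid as the saddle bears on the loop.
- lifter_tip (a point): Top of the hook's upturned front tip, 16 mm wide along y; x 41, y 0, z 18 mm in the lifter's frame. In the standing attitude hook and tip are 18 mm high in all and pass under the 34 mm high loop, best with the saddle 21 mm above the lid's top (the feet are then 8 mm above it); pitching back then brings saddle and feet to bear.
- lifter_foot (a point): Midpoint between the bottoms of the two feet (round tips 8 mm across at y +-36 mm); x -36, y 0, z 0 mm in the lifter's frame.
- lid: The pot's lid: flat blue enamelled disc, 204 mm across, steel loop handle in the middle, 0.4 to 0.7 kg, balanced on its axis. Origin at the centre of its underside (a 5 mm deep locating boss that drops with 5 to 8 mm play into the pot's mouth), z up; flat top at z 12 mm. On the pot the origin is 67 mm above the cooktop. Loop in the lid's y-z plane; its opening looks along x, both ways alike.
- lid_loop (a point): Middle of the underside of the loop's straight top bar, on the lid's axis at z 46 mm in the lid's frame. The bar is round, 10 mm thick, along the lid's y; 62 mm clear between the loop's legs, 34 mm clear under the bar. Axes as lid.
- pot: Open blue enamelled round pot, 200 mm across, rim 72 mm high, two side lugs along its +-y that reach 131 mm from its axis at 59 mm height; 2.2 kg, loose. Origin at the centre of its bottom, z up. Stands to the left or the right of the lifter.
- trivet: Fixed square slatted bamboo trivet, 196 x 192 mm, flat top 16 mm above the cooktop. Origin at the centre of its underside, z up. On the other side of the lifter from the pot.
- mat: Fixed square cork mat, 110 x 110 x 8 mm, on which the lifter stands. Origin at the centre of its underside. Note for the arm: a range hood hangs over the back of the cooktop, its underside 0.6 m above it, from about 0.61 m in front of the robot's base axis onward.
- pepper: Spice jar with a black cap and dark label, 41 mm across, 105 mm high, standing between the pot and the trivet. To be left alone. Origin at its bottom.
- salt: Spice jar with a black cap and blue label, 41 mm across, 105 mm high, standing between the pot and the trivet, behind the other jar. To be left alone. Origin at its bottom.

How it is judged:
On the way, in this order (a step that is already met when the one before it is completed fails the run):
1. the lid hangs from the lifter with the lifter's feet on it (within 8 mm), level within 10 degrees and at least 35 mm clear of its seat on the pot (contact force between lifter and lid above 2 N and height (world z) of lid above 0.102 m and angle between lid's own z axis and vertical below 0.175 rad and z of lifter_foot in the frame of lid below 0.02 m), for 0.3 s.
2. the lid lies flat on the trivet, within 30 mm of its centre, and the lifter no longer touches it (horizontal distance between lid and trivet below 0.03 m and z of lid in the frame of trivet below 0.021 m and angle between lid's own z axis and vertical below 0.06 rad and linear speed of lid below 0.02 m/s and contact force between lifter and lid below 0.1 N), for 0.2 s.
At the end, for the whole second after the job is handed in: The lid lies flat (within 3 degrees) and at rest on the trivet, its centre within 30 mm of the trivet's centre and the lifter not touching it; the lifter stands at rest on its two feet and hook toe on the cork mat, its origin within 45 mm of the mat's centre (all of step 2 and horizontal distance between lifter and mat below 0.045 m and z of lifter in the frame of mat below 0.012 m and angle between lifter's own z axis and vertical below 0.1 rad and linear speed of lifter below 0.02 m/s).
It fails at once if the gripper or arm touches the hot lid or pot (contact force between any of the fingers, the arm and lid above 1 N or contact force between any of the fingers, the arm and pot above 1 N).
It fails at once if the lid tips more than 17 degrees from level (angle between lid's own z axis and vertical above 0.3 rad).
It fails at once if the lid is dropped or flung (faster than 0.6 m/s) (linear speed of lid above 0.6 m/s).
It fails at once if the pot is shoved more than 25 mm (distance of pot from where it was at the start of the episode above 0.025 m).
It fails at once if a spice jar is moved more than 25 mm (distance of any of pepper, salt from where it was at the start of the episode above 0.025 m).
It also fails if it takes over 66 s, if anything falls off the work surface, if the arm or the gripper's body presses on something with over 40 N, if the wrist force passes 120 N, or if a joint passes its speed limit or range.

ROBOT

A 6-joint arm with a two-finger parallel gripper is mounted at the origin on a cart in front of the work surface, level with it; the furniture and walls round the work are solid. World frame = base frame: x ahead of the robot, y to its left, z up, the work surface at z = 0. Lengths are in m, angles in rad, forces in N, time in s.
With the tool pointing down it reaches from about 0.35 to 0.975 m from the base axis. Payload 4.9 kg.
Tool frame: the origin (TCP) lies at the very end of the fingers, on their centre line; the grasp point (between the pads) lies 19 mm behind it; z points along the fingers, y is the line along which they close (so a half turn about z gives the same grasp; the last joint's range is limited). The gripper opens to 85 mm and grips with 20 to 120 N. Pads are 22 mm wide; open, the fingers measure 114 mm over their backs; the gripper's body (76 mm by 85 mm) begins 54 mm behind the grasp point. The pads swing forward as they close: fully open they stand 13 mm farther back than shut.
Start: joints at [1.04, 0.053, 1.613, -0, 1.476, -0.119], TCP at [0.25, 0.573, 0.231] pointing down, gripper open.
Joint ranges: [-3.01, 3.01], [-1.01, 2.22], [0.06, 2.58], [-1.02, 4.17], [0.09, 2.62], [-3.14, 3.14]. Speed limits (rad/s): [2.57, 2.57, 3.14, 3.14, 3.14, 3.14].

INTERFACE

Orientations are given as a rotation vector (axis times angle).
In Python, from station import ctrl gives the robot as it stands.
- The arm moves only by the tool jog_arm, never from a script. Its argument "plan" is a list of rows, each a list of 7 numbers: the shift along the tool's x, y, z in units of 0.02 m (1.0 is 0.02 m), then the turn, a rotation vector about the tool's x, y, z in units of 45 degrees (1.0 is 45 degrees), then the opening, from -1 (shut) to 1 (fully open). A call has 1 to 8 rows; each row shifts and turns the commanded pose from where the row before left it, along the tool's axes as they then stand; what a row does not reach is not made up. A row lasts 1/10 s, in which the tool goes at most 50 mm and 8.59 degrees, less where a joint would pass 70% of its speed; a pose out of reach is approached as far as the arm can. A call with a number of a shift or a turn outside -1 to 1 is refused whole. A call with a gripper value outside its range is refused whole. The fingers move at their own pace and stop on an object; "grip_force" is the grip in N (left out, the last holds). Time passes only in rows, so rows that do not move let the fingers close. It gives the time, the measured TCP pose, the force, the opening and the grip force at its end, in the units of the state.
- ctrl.get_obs(): the state, without advancing time (a new reading comes with each control period).
- ctrl.get_image(name): name is "scene" or "top"; returns (picture, depth): 480x640x3 uint8, red, green, blue; 480x640 float32, m along the optical axis (not along the pixel's ray), 0 where there is no reading.
- ctrl.camera_info(name): a dict with "camera_matrix" (3x3 intrinsics, pixels), "k1" (the pictures are not rectified: a ray, as slopes to the right and down, at radius r is drawn at 1 + k1 r^2 times it, then the intrinsics apply), "rvec" (rotation vector, rad) and "tvec" (3), from world to camera coordinates, as OpenCV has them. Camera axes: x right, y down, z forward; pixel columns grow to the right and rows downward; lengths in m; the calibration is good to about 2 mm. A picture is of the moment at which its call begins. camera_info takes no time and is no camera call.
- ctrl.finish_job(): hands the job in; it is judged then, once.
The state is a dict: "t": time; "q": joint angles; "dq": joint speeds; "effort": joint torques, N m; "tool_pos": TCP position; "tool_rot": TCP orientation; "contact_force": force on the tool from outside, world axes, zero at the start; "wrist_torque": the same for the moment, N m; "opening": finger opening in m; "grip_force": force on a finger pad.
Only numpy, scipy, OpenCV 4.12 (cv2) and the standard library are available. Lean on these libraries where they do the work, as an engineer would, in place of code of your own. Each camera call takes 0.05 s, during which the arm holds its last target. There are 200 camera calls.

## Working session

There is one attempt and no reset: what is moved stays moved. The work goes in short steps, Python scripts to look and compute and a tool call to move; the robot and the scene stay as the last step left them, time stands still between calls to the robot, and variables do not carry over. Pictures are saved under pics/ and viewed, at most 14 in all, crops included, and the job is handed in when it is done.

Besides the shell and the picture viewer there is one more tool, called after "Emit:" as a command line: name --pt "numbers of a row" for each row, then --argument value for the rest. jog_arm: Moves the arm, as the interface text tells. Shifts and turns lie within -1 to 1; 1 stands for 0.02 m of shift or 45 degrees of turn. Its arguments: {"type":"object","properties":{"plan":{"type":"array"},"grip_force":{"type":"number"}},"required":["plan"]}

```bash
ls; mkdir -p pics; python3 - <<'E'
from station import ctrl
import cv2,numpy as np
for n in("scene","top"):
    im,d=ctrl.get_image(n); cv2.imwrite(f"pics/{n}0.png",im[:,:,::-1]); np.savez(f"{n}0.npz",im=im,d=d)
    i=ctrl.camera_info(n); print(n,i, "cam pos",-cv2.Rodrigues(np.array(i['rvec'],float))[0].T@np.array(i['tvec'],float).ravel())
print(ctrl.get_obs())
E
```

```text
pics
scene {'camera_matrix': array([[587.81607444,   0.        , 318.79933408],
       [  0.        , 587.81607444, 232.01878777],
       [  0.        ,   0.        ,   1.        ]]), 'k1': -0.07556135869716035, 'rvec': array([ 2.17591576, -0.60517305,  0.31311775]), 'tvec': array([-0.49122526,  0.28165114,  0.93289847])} cam pos [ 0.1174685  -0.72536323  0.8068324 ]
top {'camera_matrix': array([[493.61099891,   0.        , 317.38478155],
       [  0.        , 493.61099891, 240.0978663 ],
       [  0.        ,   0.        ,   1.        ]]), 'k1': -0.11241978737811287, 'rvec': array([ 2.14750825, -2.17011655,  0.05758209]), 'tvec': array([0.0392997 , 0.60060619, 0.88182903])} cam pos [0.52013909 0.00114299 0.93238872]
{'t': 0.1, 'q': array([ 1.03996772e+00,  5.33241991e-02,  1.61417402e+00,  3.24653569e-06,
        1.47603959e+00, -1.19019636e-01]), 'dq': array([-5.03768679e-04, -5.94398439e-04, -5.91661360e-03, -1.29981270e-03,
       -2.46252277e-05,  4.56941714e-04]), 'effort': array([ 8.29334817e-05, -3.94903851e+01, -3.71363282e+01, -1.56895094e-04,
        3.90730362e-03, -7.80032849e-06]), 'tool_pos': array([0.24988062, 0.57223903, 0.23015495]), 'tool_rot': array([-6.42179482e-01, -3.07461885e+00,  2.89336653e-03]), 'contact_force': array([-0.19329943, -0.44126358,  0.01476274]), 'wrist_torque': array([ 0.03494976, -0.0007024 ,  0.01338636]), 'grip_force': 0.0, 'opening': 0.08513564235735444}
```

View pics/scene0.png

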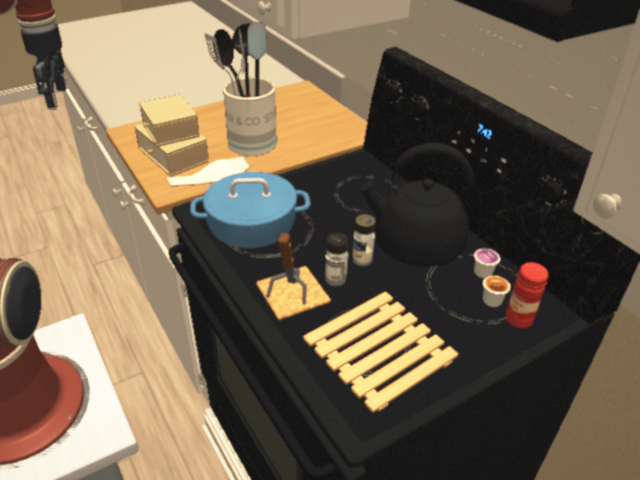

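View pics/top0.png

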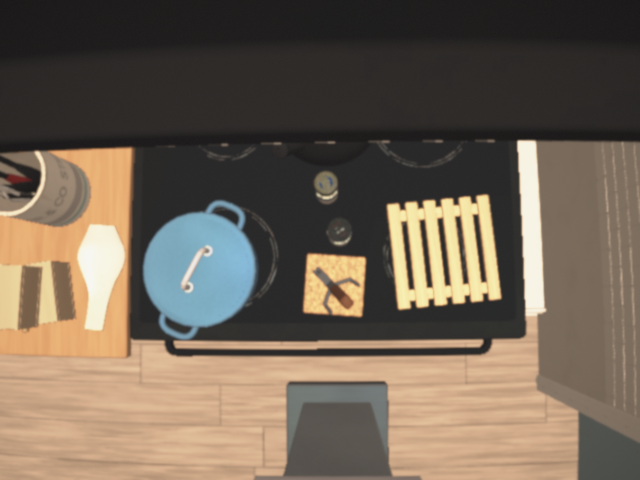

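The scene view shows the pot at about (245,208), the lifter on its mat at (292,275), the jars at (337,260) and (364,240), and the trivet at (380,350). In the top view the lid's loop runs from (187,287) to (207,250), the lifter is at (335,287), the jars are at (340,232) and (326,186), and the trivet is at (443,252).

```bash
cat > h.py <<'E'
import numpy as np,cv2
from scipy.spatial.transform import Rotation as R
from station import ctrl
def cam(n):
    i=ctrl.camera_info(n);return i['camera_matrix'],np.array([i['k1'],0,0,0,0.]),np.array(i['rvec']),np.array(i['tvec']).ravel()
def ray(n,uv):
    K,k,r,t=cam(n);p=cv2.undistortPoints(np.array(uv,float).reshape(-1,1,2),K,k).reshape(-1,2)
    M=cv2.Rodrigues(r)[0];return -M.T@t,np.c_[p,np.ones(len(p))]@M
def onz(n,uv,z):
    o,d=ray(n,uv);return o+d*((z-o[2])/d[:,2])[:,None]
def cloud(n,d):
    v,u=np.mgrid[:480,:640];o,r=ray(n,np.stack([u.ravel(),v.ravel()],1));return (o+r*d.ravel()[:,None]).reshape(480,640,3)
def proj(n,P):
    K,k,r,t=cam(n);return cv2.projectPoints(np.array(P,float).reshape(-1,1,3),r,t,K,k)[0].reshape(-1,2)
E
python3 - <<'E'
from h import *
T=np.load("top0.npz");im,d=T['im'],T['d'];C=cloud("top",d)
hsv=cv2.cvtColor(im,cv2.COLOR_RGB2HSV)
def show(name,m):
    P=C[m&(d>0)];print(name,len(P),'min',P.min(0).round(3),'max',P.max(0).round(3),'med',np.median(P,0).round(3))
blue=(hsv[...,0]>95)&(hsv[...,0]<115)&(hsv[...,1]>110)&(hsv[...,2]>60);blue[:, 270:]=0
show('blue',blue)
# lid top points
lid=blue&(abs(C[...,2]-.079)<.006); P=C[lid];
lm=lid.astype(np.uint8);cs=max(cv2.findContours(lm,0,1)[0],key=cv2.contourArea);
c,r=cv2.minEnclosingCircle(cs);print('circ',c,r,onz("top",[c],.079));el=cv2.fitEllipse(cs);print(el,onz("top",[el[0]],.079),np.median(P[:,2]))
# loop
x0=C[...,0];lc=onz("top",[c],.079)[0]
loop=(C[...,2]>.1)&(np.hypot(C[...,0]-lc[0],C[...,1]-lc[1])<.06)&(d>0)
show('loop',loop);Q=C[loop][:,:2];m=Q.mean(0);w,V=np.linalg.eigh(np.cov((Q-m).T));print('loop',m,V[:,1],np.degrees(np.arctan2(V[1,1],V[0,1])),w)
# trivet, mat
for nm,u0,u1 in(('trivet',380,510),('mat',295,372)):
    m=(hsv[...,0]>10)&(hsv[...,0]<30)&(hsv[...,1]>50)&(hsv[...,2]>120);m[:,:u0]=0;m[:,u1:]=0;m[:185]=0;m[325:]=0
    v,u=np.nonzero(m);b=cv2.minAreaRect(np.c_[u,v].astype(np.float32));z=.016 if nm=='trivet' else .008
    w=onz("top",cv2.boxPoints(b),z);print(nm,b,w.mean(0).round(4),w.round(3).tolist())
# jars
for nm,c in(('pepper',(340,230)),('salt',(326,183))):
    print(nm,C[c[1]-6:c[1]+7:6,c[0]-6:c[0]+7:6].reshape(-1,3).round(3)[4],onz("top",[c],.105))
# lifter
L=(C[...,2]>.02)&(d>0);L[:,:303]=0;L[:,368:]=0;L[:252]=0;L[318:]=0
show('lifter',L);P=C[L]
for a,b in((.02,.04),(.04,.06),(.06,.08),(.08,.1),(.1,.12),(.12,.14),(.14,.16),(.16,.2)):
    q=P[(P[:,2]>=a)&(P[:,2]<b)]
    if len(q):print(a,len(q),q.mean(0).round(4))
S=np.load("scene0.npz")['im']
cv2.imwrite("pics/crop0.png",np.hstack([cv2.resize(im[245:325,295:375,::-1],(400,400),interpolation=2),cv2.resize(S[225:325,245:345,::-1],(400,400),interpolation=2)]))
E
```

```text
Traceback (most recent call last):
ValueError: zero-size array to reduction operation minimum which has no identity
```

```bash
python3 - <<'E'
from h import *
T=np.load("top0.npz");im,d=T['im'],T['d']
hsv=cv2.cvtColor(im,cv2.COLOR_RGB2HSV)
print(hsv[270,230],d[270,230],(d>0).mean(),d[290,315],d[250,410],d[302,350])
S=np.load("scene0.npz");print((S['d']>0).mean())
cv2.imwrite("pics/crop0.png",np.hstack([cv2.resize(im[245:325,295:375,::-1],(400,400),interpolation=2),cv2.resize(S['im'][225:325,245:345,::-1],(400,400),interpolation=2)]))
E
```

```text
[101  94 208] 0.8598581 0.9959993489583333 0.9214212 0.9290933 0.7628139
0.9958040364583334
```

View pics/crop0.png

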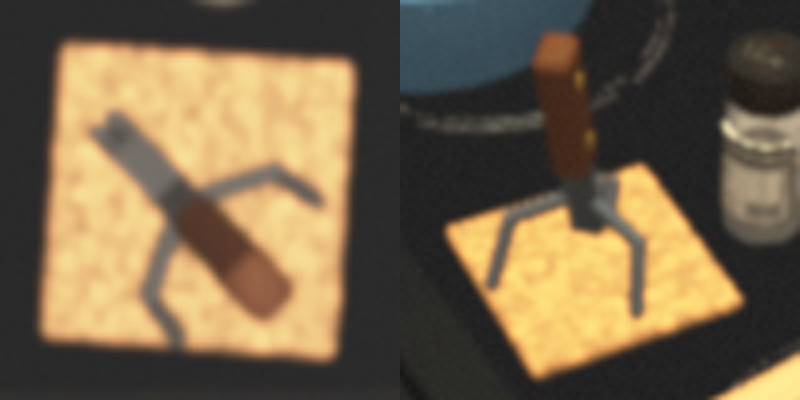

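The crop shows the hook pointing up-left, with its tip at about top pixel (316,270). The feet are at about (331,314) and (359,286), and the handle top is at (349,302).

```bash
python3 - <<'E'
from h import *
T=np.load("top0.npz");im,d=T['im'],T['d'];C=cloud("top",d)
hsv=cv2.cvtColor(im,cv2.COLOR_RGB2HSV)
def show(name,m):
    P=C[m&(d>0)];print(name,len(P),'min',P.min(0).round(3),'max',P.max(0).round(3),'med',np.median(P,0).round(3))
blue=(hsv[...,0]>95)&(hsv[...,0]<115)&(hsv[...,1]>70)&(hsv[...,2]>60);blue[:, 270:]=0
show('blue',blue)
lid=blue&(abs(C[...,2]-.079)<.008); P=C[lid]
cs=max(cv2.findContours(lid.astype(np.uint8),0,1)[0],key=cv2.contourArea)
w=onz("top",cs.reshape(-1,2),.079);c2,r=cv2.minEnclosingCircle((w[:,:2]*1000).astype(np.float32));print('lid circ',c2,r,'ell',cv2.fitEllipse((w[:,:2]*1000).astype(np.float32)),np.median(P[:,2]))
lc=np.array(c2)/1000
loop=(C[...,2]>.1)&(np.hypot(C[...,0]-lc[0],C[...,1]-lc[1])<.06)&(d>0)
show('loop',loop);Q=C[loop][:,:2];m=Q.mean(0);e,V=np.linalg.eigh(np.cov((Q-m).T));print('loop',m,np.degrees(np.arctan2(V[1,1],V[0,1])),e**.5)
for nm,u0,u1 in(('trivet',380,510),('mat',295,372)):
    m=(hsv[...,0]>10)&(hsv[...,0]<30)&(hsv[...,1]>50)&(hsv[...,2]>120);m[:,:u0]=0;m[:,u1:]=0;m[:185]=0;m[325:]=0
    v,u=np.nonzero(m);z=.016 if nm=='trivet' else .008
    w=onz("top",np.c_[u,v],z);b=cv2.minAreaRect((w[:,:2]*1000).astype(np.float32));print(nm,b)
for nm,c in(('pepper',(340,230)),('salt',(326,183))): print(nm,C[c[1],c[0]].round(3),onz("top",[c],.105).round(3))
L=(C[...,2]>.02)&(d>0);L[:,:303]=0;L[:,368:]=0;L[:252]=0;L[318:]=0
show('lifter',L);P=C[L]
for a in np.arange(.02,.18,.02):
    q=P[(P[:,2]>=a)&(P[:,2]<a+.02)]
    if len(q):print(a.round(2),len(q),q.mean(0).round(4))
f=onz("top",[(331,313.5),(359,285.5)],.012);print('feet',f,f.mean(0),np.linalg.norm(f[0]-f[1]))
print('tip',onz("top",[(316,270)],.026))
E
```

```text
blue 9815 min [ 0.425  0.142 -0.003] max [0.671 0.374 0.084] med [0.547 0.238 0.078]
lid circ (547.7617797851562, 240.9747772216797) 101.05928802490234 ell ((548.4281005859375, 241.0302276611328), (198.52667236328125, 198.77110290527344), 12.063298225402832) 0.07834795200824934
loop 286 min [0.513 0.219 0.1  ] max [0.583 0.264 0.124] med [0.549 0.241 0.12 ]
loop [0.54886273 0.24057704] 151.0896489251442 [0.00278326 0.02286992]
trivet ((578.703369140625, -201.0220947265625), (199.3240966796875, 195.75270080566406), 4.993666172027588)
mat ((584.6294555664062, -1.9300460815429688), (112.28759765625, 244.71180725097656), 85.57582092285156)
pepper [ 0.611 -0.008  0.105] [[ 0.611 -0.008  0.105]]
salt [0.692 0.015 0.105] [[0.691 0.015 0.105]]
lifter 641 min [ 0.471 -0.039  0.02 ] max [0.552 0.042 0.169] med [ 0.508 -0.001  0.049]
0.02 186 [0.5206 0.0125 0.0267]
0.04 159 [0.5125 0.0022 0.0459]
0.06 1 [0.5201 0.0015 0.0613]
0.08 27 [0.5135 0.0055 0.0927]
0.1 39 [0.5102 0.0016 0.1099]
0.12 42 [ 0.5059 -0.0024  0.1305]
0.14 48 [ 0.5002 -0.009   0.1507]
0.16 139 [ 0.4937 -0.0155  0.1647]
feet [[ 0.46560781  0.00953473  0.012     ]
 [ 0.51684636 -0.04296672  0.012     ]] [ 0.49122709 -0.016716    0.012     ] 0.0733606922597468
tip [[0.54603   0.0360884 0.026    ]]
```

```bash
cat >> h.py <<'E'
s,c=np.sin(np.radians(16)),np.cos(np.radians(16))
ZT=np.array([s,0,-c]);RT=np.array([[c,0,s],[0,-1,0],[s,0,-c]])  # columns x,y,z of tool in lifter (symmetric)
PT=np.array([-.026,0,.121])+.019*ZT                              # TCP in lifter
SAD=np.array([.020,0,.013])
def Rl(yaw,pitch=0): return R.from_euler('ZY',[yaw,-pitch],degrees=True).as_matrix()
def tool(p,ref,yaw,pitch=0):   # tool pose with lifter point ref at p
    M=Rl(yaw,pitch);return np.array(p)+M@(PT-ref),M@RT
def lifter():                  # lifter pose now, if held as modelled: origin, saddle, yaw, pitch
    o=ctrl.get_obs();M=R.from_rotvec(o['tool_rot']).as_matrix()@RT.T;og=np.array(o['tool_pos'])-M@PT
    return og,og+M@SAD,R.from_matrix(M).as_euler('ZYX',degrees=True),o
def rows(pt,Rt,n=None,step=.8,g=None,start=None):  # n equal rows (tool axes) to target
    o=ctrl.get_obs();p0,R0=(np.array(o['tool_pos']),R.from_rotvec(o['tool_rot']).as_matrix()) if start is None else start
    rel=R0.T@(pt-p0);rv=R.from_matrix(R0.T@Rt).as_rotvec()
    if n is None:n=int(np.ceil(max(np.linalg.norm(rel)/(.02*step),np.degrees(np.linalg.norm(rv))/8)))
    d=R.from_rotvec(rv/n);S=sum(np.linalg.matrix_power(d.as_matrix(),k) for k in range(n))
    dp=np.linalg.solve(S,rel);print(n,'x',np.r_[dp/.02,rv/n/(np.pi/4)].round(3).tolist());return pt,Rt
E
python3 - <<'E'
from h import *
L=np.array([.517,.008,.008])
p,Rt=tool(L,0,44.2);pa=p-.1*Rt[:,2]
print(p,pa,Rt)
mid=np.array([.36,.30,.36])
o=ctrl.get_obs();R0=R.from_rotvec(o['tool_rot']).as_matrix()
st=rows(np.array([.33,.36,.38]),R0,step=.95)
rows(pa,Rt,start=st,step=.95)
E
```

```text
[ 0.50211486 -0.00647516  0.11073603] [ 0.48235413 -0.02569164  0.2068622 ] [[ 0.68913871  0.6971651   0.19760734]
 [ 0.67015811 -0.71691061  0.19216475]
 [ 0.27563736  0.         -0.9612617 ]]
15 x [-0.528, -0.542, -0.499, 0.0, 0.0, 0.0]
24 x [-1.048, 0.12, 0.231, -0.015, 0.01, 0.103]
```

Emit:
jog_arm --pt "-0.53 -0.54 -0.5 0 0 0 1" --pt "-0.53 -0.54 -0.5 0 0 0 1" --pt "-0.53 -0.54 -0.5 0 0 0 1" --pt "-0.53 -0.54 -0.5 0 0 0 1" --pt "-0.53 -0.54 -0.5 0 0 0 1" --pt "-0.53 -0.54 -0.5 0 0 0 1" --pt "-0.53 -0.54 -0.5 0 0 0 1" --pt "-0.53 -0.54 -0.5 0 0 0 1"

```text
t: 0.9
tool_pos: [0.2937, 0.4584, 0.3123]
tool_rot: [0.642, 3.075, 0.0]
contact_force: [-0.1, 0.4, 0.2]
opening: 0.0854
grip_force: 0.0
```

Emit:
jog_arm --pt "-0.53 -0.54 -0.5 0 0 0 1" --pt "-0.53 -0.54 -0.5 0 0 0 1" --pt "-0.53 -0.54 -0.5 0 0 0 1" --pt "-0.53 -0.54 -0.5 0 0 0 1" --pt "-0.53 -0.54 -0.5 0 0 0 1" --pt "-0.53 -0.54 -0.5 0 0 0 1" --pt "-0.53 -0.54 -0.5 0 0 0 1"

```text
t: 1.6
tool_pos: [0.3314, 0.3594, 0.3822]
tool_rot: [0.642, 3.075, 0.0]
contact_force: [0.1, 0.6, -0.5]
opening: 0.0853
grip_force: 0.0
```

```bash
python3 - <<'E'
from h import *
L=np.array([.517,.008,.008])
p,Rt=tool(L,0,44.2);pa=p-.1*Rt[:,2]
print(ctrl.get_obs()['tool_pos'],ctrl.get_obs()['q'])
rows(pa,Rt,n=26)
E
```

```text
[0.33143898 0.35943317 0.38216126] [ 6.73578228e-01 -3.19258731e-01  1.70394344e+00 -5.89533915e-05
  1.75685179e+00 -4.85410968e-01]
26 x [-0.966, 0.11, 0.217, -0.013, 0.009, 0.095]
```

Emit:
jog_arm --pt "-0.966 0.11 0.217 -0.013 0.009 0.095 1" --pt "-0.966 0.11 0.217 -0.013 0.009 0.095 1" --pt "-0.966 0.11 0.217 -0.013 0.009 0.095 1" --pt "-0.966 0.11 0.217 -0.013 0.009 0.095 1" --pt "-0.966 0.11 0.217 -0.013 0.009 0.095 1" --pt "-0.966 0.11 0.217 -0.013 0.009 0.095 1" --pt "-0.966 0.11 0.217 -0.013 0.009 0.095 1" --pt "-0.966 0.11 0.217 -0.013 0.009 0.095 1"

```text
t: 2.4
tool_pos: [0.4617, 0.2797, 0.3426]
tool_rot: [-1.503, -2.711, -0.14]
contact_force: [-0.3, 0.1, 0.7]
opening: 0.0855
grip_force: 0.0
```

Emit:
jog_arm --pt "-0.966 0.11 0.217 -0.013 0.009 0.095 1" --pt "-0.966 0.11 0.217 -0.013 0.009 0.095 1" --pt "-0.966 0.11 0.217 -0.013 0.009 0.095 1" --pt "-0.966 0.11 0.217 -0.013 0.009 0.095 1" --pt "-0.966 0.11 0.217 -0.013 0.009 0.095 1" --pt "-0.966 0.11 0.217 -0.013 0.009 0.095 1" --pt "-0.966 0.11 0.217 -0.013 0.009 0.095 1" --pt "-0.966 0.11 0.217 -0.013 0.009 0.095 1"

```text
t: 3.2
tool_pos: [0.5242, 0.1448, 0.291]
tool_rot: [-2.206, -2.117, -0.265]
contact_force: [0.7, 0.6, 0.1]
opening: 0.0854
grip_force: 0.0
```

```bash
python3 - <<'E'
from h import *
L=np.array([.517,.008,.008])
p,Rt=tool(L,0,44.2);pa=p-.1*Rt[:,2]
print(ctrl.get_obs()['tool_pos'],ctrl.get_obs()['q'])
rows(pa,Rt,n=10)
E
```

```text
[0.52418677 0.14479269 0.29098191] [ 0.04509092 -0.24625267  1.8010763   0.16866648  1.50497045  0.08246293]
10 x [-0.964, 0.11, 0.215, -0.014, 0.009, 0.095]
```

Emit:
jog_arm --pt "-0.964 0.11 0.215 -0.014 0.009 0.095 1" --pt "-0.964 0.11 0.215 -0.014 0.009 0.095 1" --pt "-0.964 0.11 0.215 -0.014 0.009 0.095 1" --pt "-0.964 0.11 0.215 -0.014 0.009 0.095 1" --pt "-0.964 0.11 0.215 -0.014 0.009 0.095 1"

```text
t: 3.7
tool_pos: [0.5195, 0.0542, 0.2516]
tool_rot: [-2.546, -1.653, -0.334]
contact_force: [0.2, 0.0, 0.0]
opening: 0.0856
grip_force: 0.0
```

Emit:
jog_arm --pt "-0.964 0.11 0.215 -0.014 0.009 0.095 1" --pt "-0.964 0.11 0.215 -0.014 0.009 0.095 1" --pt "-0.964 0.11 0.215 -0.014 0.009 0.095 1" --pt "-0.964 0.11 0.215 -0.014 0.009 0.095 1" --pt "-0.964 0.11 0.215 -0.014 0.009 0.095 1" --pt "0 0 0 0 0 0 1"

```text
t: 4.3
tool_pos: [0.4811, -0.026, 0.2057]
tool_rot: [-2.793, -1.135, -0.388]
contact_force: [0.4, 0.6, 0.4]
opening: 0.0855
grip_force: 0.0
```

```bash
python3 - <<'E'
from h import *
L=np.array([.517,.008,.008])
p,Rt=tool(L,0,44.2)
print(ctrl.get_obs()['tool_pos'],ctrl.get_obs()['q'])
rows(p,Rt,n=8)
im,d=ctrl.get_image("scene");u,v=proj("scene",[p])[0].astype(int);print(u,v)
cv2.imwrite("pics/c1.png",cv2.resize(im[max(v-90,0):v+90,u-110:u+110,::-1],(660,540),interpolation=2))
E
```

```text
[ 0.48106522 -0.02598499  0.20568217] [-0.35442705 -0.41202872  2.07939047  0.25297849  1.35850611  0.40501838]
8 x [0.01, 0.004, 0.62, 0.0, 0.001, 0.0]
286 254
```

View pics/c1.png

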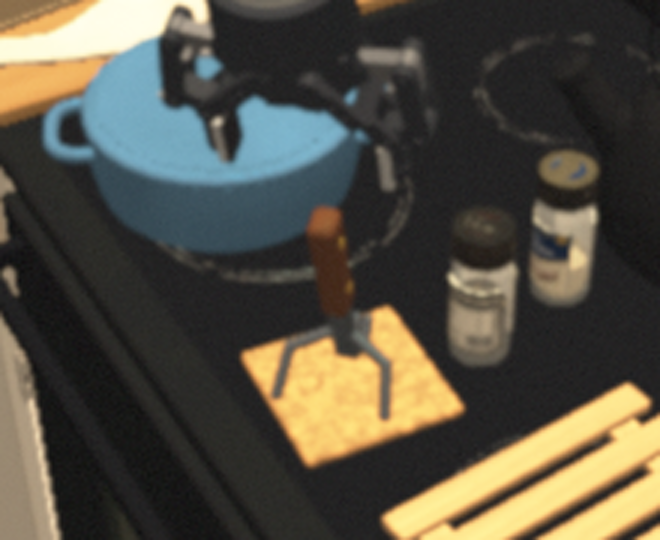

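The open fingers, at crop (225,150) and (388,180), straddle the handle line whose top is at (325,215). I'll descend along the handle and grip.

Emit:
jog_arm --pt "0.01 0 0.62 0 0 0 1" --pt "0.01 0 0.62 0 0 0 1" --pt "0.01 0 0.62 0 0 0 1" --pt "0.01 0 0.62 0 0 0 1" --pt "0.01 0 0.62 0 0 0 1" --pt "0.01 0 0.62 0 0 0 1" --pt "0.01 0 0.62 0 0 0 1" --pt "0.01 0 0.62 0 0 0 1"

```text
t: 5.15
tool_pos: [0.5035, -0.0045, 0.111]
tool_rot: [-2.792, -1.14, -0.391]
contact_force: [-0.4, -0.1, -0.5]
opening: 0.0854
grip_force: 0.0
```

Emit:
jog_arm --pt "0 0 0 0 0 0 0" --pt "0 0 0 0 0 0 -0.2" --pt "0 0 0 0 0 0 -0.4" --pt "0 0 0 0 0 0 -0.5" --pt "0 0 0 0 0 0 -0.6" --pt "0 0 0 0 0 0 -0.8" --pt "0 0 0 0 0 0 -1" --pt "0 0 0 0 0 0 -1" --grip_force 120

```text
t: 5.95
tool_pos: [0.5043, -0.0049, 0.1131]
tool_rot: [-2.793, -1.139, -0.395]
contact_force: [2.3, -0.1, 2.9]
opening: 0.0164
grip_force: 116.9
```

Emit:
jog_arm --pt "0 0 0 0 0 0 -1" --pt "0 0 0 0 0 0 -1" --pt "0 0 0 0 0 0 -1"

```text
t: 6.25
tool_pos: [0.5042, -0.005, 0.113]
tool_rot: [-2.793, -1.14, -0.394]
contact_force: [1.3, 0.0, 4.7]
opening: 0.0172
grip_force: 117.2
```

```bash
python3 - <<'E'
from h import *
print(*lifter())
# next: lift 0.15 straight up then to pre-hook: saddle 60mm behind loop, 60mm above
og=lifter()[0]
st=rows(*tool(og+[0,0,.15],0,44.2),n=9)
ps=np.array([.549,.241,.079+.021]); f=Rl(61)[:,0]
rows(*tool(ps-.065*f+[0,0,.05],SAD,61),start=st)
E
```

```text
[0.51936859 0.00898221 0.01023469] [0.53362822 0.02302738 0.02321144] [44.35742994  0.06601512 -0.32095192] {'t': 6.25, 'q': array([-0.29272059, -0.26150544,  2.12597963,  0.26374403,  1.14862748,
        0.41004041]), 'dq': array([ 0.00068032, -0.00055268,  0.00102555, -0.00219892,  0.00075125,
       -0.00151312]), 'effort': array([ 2.11514658e-01, -2.08196586e+01, -3.07179558e+01,  2.36329548e-01,
        5.17534632e-01, -1.50781253e-02]), 'tool_pos': array([ 0.50420558, -0.00503956,  0.11299296]), 'tool_rot': array([-2.7927753 , -1.13978777, -0.39411017]), 'contact_force': array([1.31658694, 0.01786722, 4.71046796]), 'wrist_torque': array([ 0.06601818, -0.49572173, -0.04981873]), 'grip_force': 117.17292666435242, 'opening': 0.017184588358657642}
9 x [0.229, 0.005, -0.801, 0.001, 0.0, 0.001]
10 x [0.531, -0.505, 0.273, 0.01, 0.0, -0.036]
```

```bash
echo "PT=PT+np.array([0,0,.0022])" >> h.py
```

Emit:
jog_arm --pt "0.12 0 -0.4 0 0 0 -1" --pt "0.23 0 -0.8 0 0 0 -1" --pt "0.23 0 -0.8 0 0 0 -1" --pt "0.23 0 -0.8 0 0 0 -1" --pt "0.23 0 -0.8 0 0 0 -1" --pt "0.23 0 -0.8 0 0 0 -1" --pt "0.23 0 -0.8 0 0 0 -1" --pt "0.23 0 -0.8 0 0 0 -1"

```text
t: 7.05
tool_pos: [0.5024, -0.0039, 0.2368]
tool_rot: [-2.791, -1.139, -0.387]
contact_force: [0.8, -0.0, -2.1]
opening: 0.0168
grip_force: 117.0
```

Emit:
jog_arm --pt "0.23 0 -0.8 0 0 0 -1" --pt "0.12 0 -0.4 0 0 0 -1" --pt "0 0 0 0 0 0 -1"

```text
t: 7.35
tool_pos: [0.5041, -0.0041, 0.2639]
tool_rot: [-2.793, -1.141, -0.395]
contact_force: [0.5, 0.0, -1.3]
opening: 0.0169
grip_force: 117.0
```

```bash
python3 - <<'E'
from h import *
print(*lifter()[:3],lifter()[3]['q'])
ps=np.array([.549,.241,.079+.021]); f=Rl(61)[:,0]
rows(*tool(ps-.065*f+[0,0,.05],SAD,61),n=14)
E
```

```text
[0.51935025 0.00986423 0.15898357] [0.53359795 0.0239193  0.17196271] [44.37923343  0.05903425 -0.35530719] [-0.2907069  -0.3944067   1.97057896  0.24224843  1.42691542  0.48645722]
14 x [0.38, -0.354, 0.189, 0.008, 0.0, -0.025]
```

Emit:
jog_arm --pt "0.38 -0.354 0.189 0.008 0 -0.025 -1" --pt "0.38 -0.354 0.189 0.008 0 -0.025 -1" --pt "0.38 -0.354 0.189 0.008 0 -0.025 -1" --pt "0.38 -0.354 0.189 0.008 0 -0.025 -1" --pt "0.38 -0.354 0.189 0.008 0 -0.025 -1" --pt "0.38 -0.354 0.189 0.008 0 -0.025 -1" --pt "0.38 -0.354 0.189 0.008 0 -0.025 -1"

```text
t: 8.05
tool_pos: [0.5058, 0.0736, 0.2508]
tool_rot: [-2.683, -1.33, -0.373]
contact_force: [0.0, -0.0, -1.9]
opening: 0.0166
grip_force: 117.0
```

Emit:
jog_arm --pt "0.38 -0.354 0.189 0.008 0 -0.025 -1" --pt "0.38 -0.354 0.189 0.008 0 -0.025 -1" --pt "0.38 -0.354 0.189 0.008 0 -0.025 -1" --pt "0.38 -0.354 0.189 0.008 0 -0.025 -1" --pt "0.38 -0.354 0.189 0.008 0 -0.025 -1" --pt "0.38 -0.354 0.189 0.008 0 -0.025 -1" --pt "0.38 -0.354 0.189 0.008 0 -0.025 -1" --pt "0 0 0 0 0 0 -1"

```text
t: 8.85
tool_pos: [0.4967, 0.1498, 0.2399]
tool_rot: [-2.564, -1.509, -0.352]
contact_force: [0.3, 0.3, -1.1]
opening: 0.0165
grip_force: 117.0
```

```bash
python3 - <<'E'
from h import *
l=lifter();print(*l[:3],l[3]['q'])
ps=np.array([.549,.241,.079+.021]); f=Rl(61)[:,0]
rows(*tool(ps-.065*f,SAD,61),n=6)
im,d=ctrl.get_image("scene");tm,dt=ctrl.get_image("top");np.savez("k2.npz",im=im,d=d,tm=tm,dt=dt)
print('tip',proj("scene",l[0]+Rl(61)@[.041,0,.018]),proj("top",l[0]+Rl(61)@[.041,0,.018]), 'feet',[proj("scene",l[0]+Rl(61)@[-.036,y,0]) for y in(.036,-.036)])
a=cv2.resize(im[90:260,165:325,::-1],(480,510),interpolation=2);b=cv2.resize(tm[200:340,140:270,::-1],(320,344),interpolation=2);b=cv2.copyMakeBorder(b,0,166,0,0,0)
cv2.imwrite("pics/c2.png",np.hstack([a,b]))
E
```

```text
[0.50604257 0.16808374 0.13489938] [0.51581559 0.18556592 0.14785552] [61.03299312  0.12478692  0.36880266] [ 0.01702494 -0.33607011  1.96642543  0.24699303  1.38147558  0.49263025]
6 x [-0.115, 0.014, 0.383, -0.001, 0.0, -0.0]
tip [[246.45580094 176.67751416]] [[208.04987312 281.22594057]] feet [array([[226.38129472, 206.28343859]]), array([[263.39646844, 205.75798848]])]
```

View pics/c2.png

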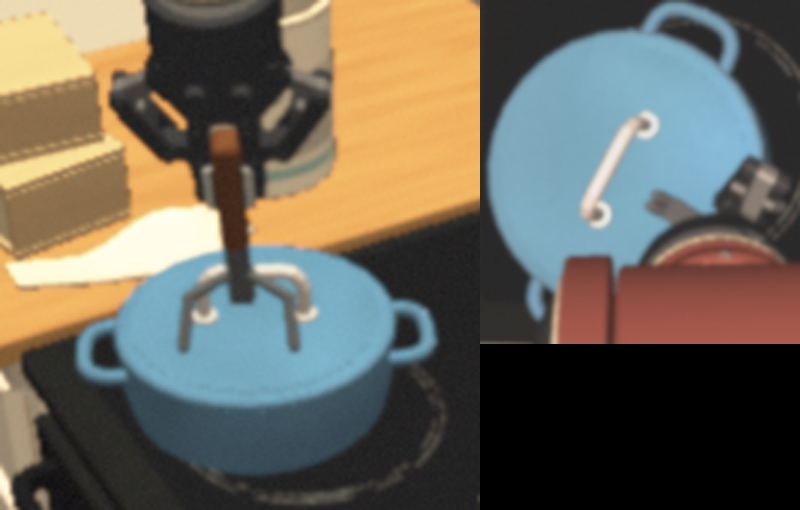

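The feet are seen at scene (226,206) and (263,206), which is where the model predicts. The hook tip is at top (209,281), pointing at the loop bar. I'll lower it now.

Emit:
jog_arm --pt "-0.115 0.014 0.383 0 0 0 -1" --pt "-0.115 0.014 0.383 0 0 0 -1" --pt "-0.115 0.014 0.383 0 0 0 -1" --pt "-0.115 0.014 0.383 0 0 0 -1" --pt "-0.115 0.014 0.383 0 0 0 -1" --pt "-0.115 0.014 0.383 0 0 0 -1" --pt "0 0 0 0 0 0 -1"

```text
t: 9.65
tool_pos: [0.4971, 0.1472, 0.1903]
tool_rot: [-2.565, -1.506, -0.349]
contact_force: [0.5, -0.5, -1.1]
opening: 0.0167
grip_force: 117.1
```

```bash
python3 - <<'E'
from h import *
l=lifter();print(*l[:3],l[3]['q'],l[3]['contact_force'])
ps=np.array([.549,.241,.079+.021])
rows(*tool(ps,SAD,61),n=8)
im,d=ctrl.get_image("scene");C=cloud("scene",d);m=(np.hypot(C[...,0]-.549,C[...,1]-.241)<.06)&(C[...,2]>.11)&(C[...,2]<.13);hsv=cv2.cvtColor(im,cv2.COLOR_RGB2HSV)
print('feet pred',[proj("scene",l[0]+Rl(61)@[-.036,y,0])[0].round(1) for y in(.036,-.036)])
cv2.imwrite("pics/c3.png",cv2.resize(im[130:240,185:325,::-1],(700,550),interpolation=2))
E
```

```text
[0.50624988 0.16544513 0.08526888] [0.51609486 0.18290907 0.0981951 ] [60.89878814  0.209817    0.47826487] [ 0.01182047 -0.29902497  2.02065411  0.25219248  1.29604013  0.46728529] [ 0.52126209 -0.52391084 -1.11559048]
8 x [0.402, -0.001, 0.104, -0.001, 0.001, -0.001]
feet pred [array([229.1, 227.1]), array([265.2, 226.5])]
```

View pics/c3.png

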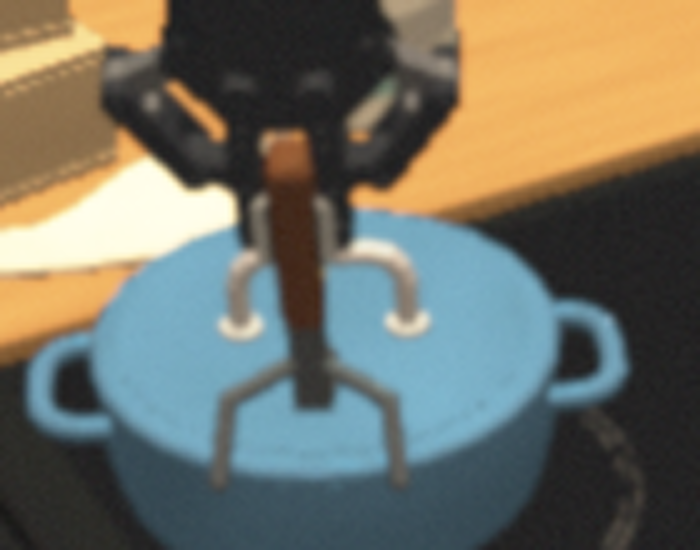

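The feet are at scene (228.6,227) and (264.8,226), as predicted, and the loop ahead is at about (250,185). I'll pass the hook under the bar.

Emit:
jog_arm --pt "0.4 0 0.1 0 0 0 -1" --pt "0.4 0 0.1 0 0 0 -1" --pt "0.4 0 0.1 0 0 0 -1" --pt "0.4 0 0.1 0 0 0 -1" --pt "0.4 0 0.1 0 0 0 -1" --pt "0.4 0 0.1 0 0 0 -1" --pt "0.4 0 0.1 0 0 0 -1" --pt "0.4 0 0.1 0 0 0 -1"

```text
t: 10.5
tool_pos: [0.5304, 0.2056, 0.1943]
tool_rot: [-2.566, -1.507, -0.353]
contact_force: [-0.2, -0.8, -2.2]
opening: 0.0166
grip_force: 117.1
```

Emit:
jog_arm --pt "0 0 0 0 0 0 -1"

```text
t: 10.6
tool_pos: [0.5304, 0.2058, 0.1944]
tool_rot: [-2.565, -1.508, -0.354]
contact_force: [-0.6, 0.6, -2.1]
opening: 0.0165
grip_force: 117.1
```

```bash
python3 - <<'E'
from h import *
l=lifter();print(*l[:3],l[3]['q'],l[3]['contact_force'])
# final: saddle surface at bar underside .113, pitch 24; first pitch about saddle at +12mm
b=np.array([.549,.241,.067+.046])
st=rows(*tool(b-[0,0,.006],SAD,61,12),n=6)
rows(*tool(b,SAD,61,24),n=6,start=st)
E
```

```text
[0.53989785 0.22403627 0.08943503] [0.54968607 0.24150555 0.10239709] [60.95389841  0.10801711  0.33307932] [ 0.12725682 -0.18374526  1.91855737  0.23794539  1.25279228  0.57781225] [-0.59488955  0.62049405 -2.10833925]
6 x [-0.167, -0.007, -0.011, -0.001, 0.045, -0.001]
6 x [-0.146, -0.0, -0.015, -0.0, 0.044, 0.0]
```

Emit:
jog_arm --pt "-0.167 0 -0.011 0 0.045 0 -1" --pt "-0.167 0 -0.011 0 0.045 0 -1" --pt "-0.167 0 -0.011 0 0.045 0 -1" --pt "-0.167 0 -0.011 0 0.045 0 -1" --pt "-0.167 0 -0.011 0 0.045 0 -1" --pt "-0.167 0 -0.011 0 0.045 0 -1"

```text
t: 11.2
tool_pos: [0.5206, 0.1879, 0.1884]
tool_rot: [-2.437, -1.431, -0.606]
contact_force: [-0.9, 0.3, -2.2]
opening: 0.0164
grip_force: 117.1
```

Emit:
jog_arm --pt "-0.146 0 -0.015 0 0.044 0 -1" --pt "-0.146 0 -0.015 0 0.044 0 -1" --pt "-0.146 0 -0.015 0 0.044 0 -1" --pt "-0.146 0 -0.015 0 0.044 0 -1"

```text
t: 11.6
tool_pos: [0.5154, 0.1786, 0.1834]
tool_rot: [-2.345, -1.376, -0.758]
contact_force: [-0.3, -0.9, -1.2]
opening: 0.0168
grip_force: 117.1
```

```bash
python3 - <<'E'
from h import *
l=lifter();print(*l[:3],l[3]['q'],l[3]['contact_force'],l[3]['wrist_torque'])
b=np.array([.549,.241,.067+.046])
rows(*tool(b,SAD,61,24),n=4)
im,d=ctrl.get_image("scene")
cv2.imwrite("pics/c4.png",cv2.resize(im[130:240,185:325,::-1],(700,550),interpolation=2))
E
```

```text
[0.5419828  0.22721586 0.09193125] [0.54904738 0.23970234 0.11098852] [ 60.78692616 -20.00419064   0.31688655] [-0.09152611 -0.33697946  2.1354318   0.63283433  1.14780598  0.20860746] [-0.30203555 -0.86791242 -1.15658962] [-0.42676046  0.17857332  0.01691169]
4 x [-0.06, -0.011, 0.001, -0.001, 0.022, -0.001]
```

View pics/c4.png

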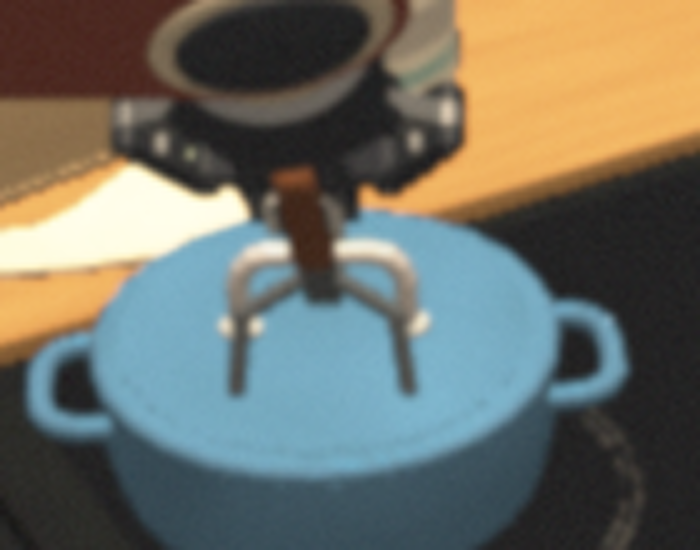

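The hook is under the bar and centred between the legs, with the feet just above the lid at crop (237,390) and (407,390). I'll finish levering back.

Emit:
jog_arm --pt "-0.06 -0.005 0 0 0.024 0 -1" --pt "-0.06 -0.005 0 0 0.024 0 -1" --pt "-0.06 -0.005 0 0 0.024 0 -1" --pt "-0.06 -0.005 0 0 0.024 0 -1" --pt "0 0 0 0 0 0 -1"

```text
t: 12.15
tool_pos: [0.5136, 0.1755, 0.1809]
tool_rot: [-2.292, -1.344, -0.838]
contact_force: [-1.2, -0.1, 0.4]
opening: 0.0166
grip_force: 117.3
```

```bash
python3 - <<'E'
from h import *
l=lifter();print(*l[:3],l[3]['contact_force'],l[3]['wrist_torque'])
rows(l[3]['tool_pos']+np.array([0,0,.004]),R.from_rotvec(l[3]['tool_rot']).as_matrix(),n=4)
E
```

```text
[0.54345742 0.23003894 0.09379732] [0.54981168 0.24122858 0.11388252] [ 60.73557904 -24.33052438   0.32319441] [-1.16648889 -0.0963172   0.39876411] [-0.46759159  0.03079293 -0.00308345]
4 x [0.032, -0.0, -0.038, 0.0, 0.0, 0.0]
```

Emit:
jog_arm --pt "0.032 0 -0.038 0 0 0 -1" --pt "0.032 0 -0.038 0 0 0 -1" --pt "0.032 0 -0.038 0 0 0 -1" --pt "0.032 0 -0.038 0 0 0 -1" --pt "0.032 0 -0.038 0 0 0 -1" --pt "0.032 0 -0.038 0 0 0 -1" --pt "0 0 0 0 0 0 -1"

```text
t: 12.85
tool_pos: [0.5131, 0.1758, 0.1861]
tool_rot: [-2.293, -1.345, -0.835]
contact_force: [-0.1, -0.2, -7.5]
opening: 0.0169
grip_force: 117.0
```

```bash
python3 - <<'E'
from h import *
l=lifter();print(*l[:3],l[3]['contact_force'],l[3]['wrist_torque'])
rows(l[3]['tool_pos']+np.array([0,0,.08]),R.from_rotvec(l[3]['tool_rot']).as_matrix(),n=10)
im,d=ctrl.get_image("scene")
cv2.imwrite("pics/c5.png",cv2.resize(im[130:240,185:325,::-1],(700,550),interpolation=2))
E
```

```text
[0.54275882 0.23029132 0.0989904 ] [0.54913868 0.241502   0.11905575] [ 60.75521701 -24.24265377   0.39579642] [-0.06891659 -0.22944772 -7.461664  ] [-1.41288997e+00  6.97806693e-01 -1.22595566e-03]
10 x [0.258, -0.003, -0.305, 0.0, 0.0, 0.0]
```

View pics/c5.png

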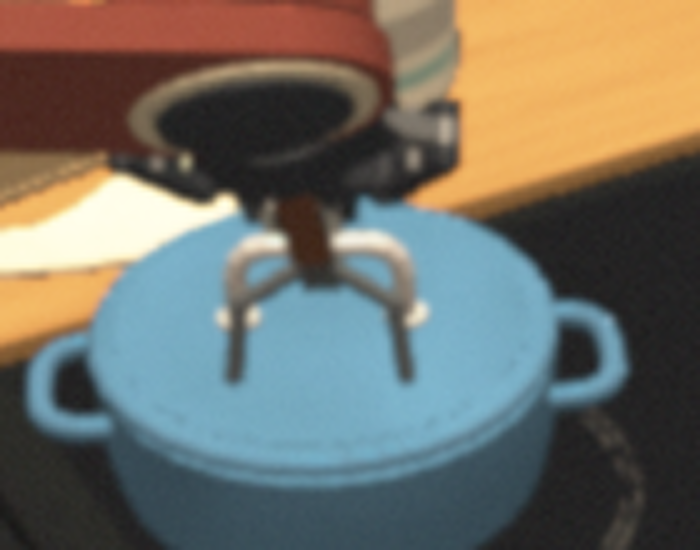

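The lid is free of the pot and level, with the feet on it at crop (233,378) and (405,378). I'll raise it.

Emit:
jog_arm --pt "0.12 0 -0.14 0 0 0 -1" --pt "0.2 0 -0.23 0 0 0 -1" --pt "0.25 0 -0.3 0 0 0 -1" --pt "0.25 0 -0.3 0 0 0 -1" --pt "0.25 0 -0.3 0 0 0 -1" --pt "0.25 0 -0.3 0 0 0 -1" --pt "0.25 0 -0.3 0 0 0 -1" --pt "0.25 0 -0.3 0 0 0 -1"

```text
t: 13.7
tool_pos: [0.5135, 0.1754, 0.2439]
tool_rot: [-2.292, -1.345, -0.836]
contact_force: [-0.3, -0.6, -7.7]
opening: 0.0168
grip_force: 117.1
```

Emit:
jog_arm --pt "0.25 0 -0.3 0 0 0 -1" --pt "0.25 0 -0.3 0 0 0 -1" --pt "0.25 0 -0.3 0 0 0 -1" --pt "0.15 0 -0.18 0 0 0 -1" --pt "0.1 0 -0.1 0 0 0 -1" --pt "0 0 0 0 0 0 -1" --pt "0 0 0 0 0 0 -1"

```text
t: 14.4
tool_pos: [0.5135, 0.1753, 0.2736]
tool_rot: [-2.293, -1.344, -0.835]
contact_force: [0.7, -0.3, -7.5]
opening: 0.0167
grip_force: 117.2
```

```bash
python3 - <<'E'
from h import *
l=lifter();print(*l[:3],l[3]['contact_force'],l[3]['wrist_torque'],l[3]['q'])
im,d=ctrl.get_image("scene")
hsv=cv2.cvtColor(im,cv2.COLOR_RGB2HSV);C=cloud("scene",d)
m=(hsv[...,0]>95)&(hsv[...,0]<115)&(hsv[...,1]>70)&(C[...,2]>.13)&(d>0)
P=C[m];
for _ in range(2):
    A=np.linalg.lstsq(np.c_[P[:,:2],np.ones(len(P))],P[:,2],rcond=None)[0];r=P[:,2]-np.c_[P[:,:2],np.ones(len(P))]@A;P=P[abs(r)<.006]
print(len(P),P.mean(0),'tilt',np.degrees(A[:2]))
t=np.array([.579,-.201]);Rm=R.from_euler('z',-43,degrees=True).as_matrix()
# carry: saddle to above trivet, same height, yaw 18
z=l[1][2]
rows(*tool([.579,-.201,z],SAD,18,24.2),n=36)
E
```

```text
[0.54317043 0.22976764 0.18649252] [0.54955176 0.24097642 0.20655845] [ 60.74544469 -24.24527818   0.39584091] [ 0.70028313 -0.34479492 -7.5234692 ] [-1.4935445   0.75265484 -0.02918191] [-0.13511131 -0.43908227  2.07797116  0.68030928  1.28477534  0.24969736]
2613 [0.52703215 0.21865709 0.16967412] tilt [ 3.65695919 -0.52111113]
36 x [-0.283, 0.43, -0.241, -0.017, 0.0, 0.02]
```

Emit:
jog_arm --pt "-0.14 0.215 -0.12 -0.0085 0 0.01 -1" --pt "-0.283 0.43 -0.241 -0.017 0 0.02 -1" --pt "-0.283 0.43 -0.241 -0.017 0 0.02 -1" --pt "-0.283 0.43 -0.241 -0.017 0 0.02 -1" --pt "-0.283 0.43 -0.241 -0.017 0 0.02 -1" --pt "-0.283 0.43 -0.241 -0.017 0 0.02 -1" --pt "-0.283 0.43 -0.241 -0.017 0 0.02 -1" --pt "-0.283 0.43 -0.241 -0.017 0 0.02 -1"

```text
t: 15.25
tool_pos: [0.5377, 0.0925, 0.2739]
tool_rot: [-2.423, -1.177, -0.884]
contact_force: [0.1, 0.2, -7.6]
opening: 0.0167
grip_force: 117.4
```

Emit:
jog_arm --pt "-0.283 0.43 -0.241 -0.017 0 0.02 -1" --pt "-0.283 0.43 -0.241 -0.017 0 0.02 -1" --pt "-0.283 0.43 -0.241 -0.017 0 0.02 -1" --pt "-0.283 0.43 -0.241 -0.017 0 0.02 -1" --pt "-0.283 0.43 -0.241 -0.017 0 0.02 -1" --pt "-0.283 0.43 -0.241 -0.017 0 0.02 -1" --pt "-0.283 0.43 -0.241 -0.017 0 0.02 -1" --pt "-0.283 0.43 -0.241 -0.017 0 0.02 -1"

```text
t: 16.05
tool_pos: [0.5487, 0.0024, 0.2737]
tool_rot: [-2.549, -0.988, -0.929]
contact_force: [-0.8, 0.3, -7.6]
opening: 0.0168
grip_force: 117.4
```

```bash
python3 - <<'E'
from h import *
l=lifter();print(*l[:3],l[3]['contact_force'],l[3]['q'])
rows(*tool([.579,-.201,.2066],SAD,18,24.2),n=21)
E
```

```text
[0.59403834 0.04458182 0.18651503] [0.60363345 0.05323814 0.20656502] [ 42.36803295 -24.17401924   0.31066564] [-0.76122108  0.29660406 -7.62942654] [-0.45291677 -0.42106652  2.06473518  0.67910559  1.27813395  0.24900477]
21 x [-0.277, 0.416, -0.235, -0.017, 0.0, 0.02]
```

Emit:
jog_arm --pt "-0.277 0.416 -0.235 -0.017 0 0.02 -1" --pt "-0.277 0.416 -0.235 -0.017 0 0.02 -1" --pt "-0.277 0.416 -0.235 -0.017 0 0.02 -1" --pt "-0.277 0.416 -0.235 -0.017 0 0.02 -1" --pt "-0.277 0.416 -0.235 -0.017 0 0.02 -1" --pt "-0.277 0.416 -0.235 -0.017 0 0.02 -1" --pt "-0.277 0.416 -0.235 -0.017 0 0.02 -1" --pt "-0.277 0.416 -0.235 -0.017 0 0.02 -1"

```text
t: 16.85
tool_pos: [0.5444, -0.0857, 0.2736]
tool_rot: [-2.663, -0.788, -0.971]
contact_force: [0.3, -0.3, -7.2]
opening: 0.0167
grip_force: 117.4
```

Emit:
jog_arm --pt "-0.277 0.416 -0.235 -0.017 0 0.02 -1" --pt "-0.277 0.416 -0.235 -0.017 0 0.02 -1" --pt "-0.277 0.416 -0.235 -0.017 0 0.02 -1" --pt "-0.277 0.416 -0.235 -0.017 0 0.02 -1" --pt "-0.277 0.416 -0.235 -0.017 0 0.02 -1" --pt "-0.277 0.416 -0.235 -0.017 0 0.02 -1" --pt "-0.277 0.416 -0.235 -0.017 0 0.02 -1" --pt "-0.277 0.416 -0.235 -0.017 0 0.02 -1"

```text
t: 17.65
tool_pos: [0.5257, -0.172, 0.2735]
tool_rot: [-2.764, -0.575, -1.008]
contact_force: [0.4, -0.3, -6.7]
opening: 0.0166
grip_force: 117.4
```

Emit:
jog_arm --pt "-0.277 0.416 -0.235 -0.017 0 0.02 -1" --pt "-0.277 0.416 -0.235 -0.017 0 0.02 -1" --pt "-0.277 0.416 -0.235 -0.017 0 0.02 -1" --pt "-0.277 0.416 -0.235 -0.017 0 0.02 -1" --pt "-0.14 0.21 -0.118 -0.0085 0 0.01 -1" --pt "0 0 0 0 0 0 -1" --pt "0 0 0 0 0 0 -1"

```text
t: 18.35
tool_pos: [0.5093, -0.2178, 0.2735]
tool_rot: [-2.813, -0.453, -1.026]
contact_force: [-0.3, 0.2, -7.8]
opening: 0.0168
grip_force: 117.4
```

```bash
python3 - <<'E'
from h import *
l=lifter();print(*l[:3],l[3]['contact_force'])
im,d=ctrl.get_image("top");hsv=cv2.cvtColor(im,cv2.COLOR_RGB2HSV);C=cloud("top",d)
m=(hsv[...,0]>95)&(hsv[...,0]<115)&(hsv[...,1]>60)&(d>0)&(C[...,1]<-.05)&(C[...,2]>.1)
P=C[m];print(len(P),P.min(0),P.max(0),np.median(P,0))
z=np.median(P[:,2])
cs=max(cv2.findContours(m.astype(np.uint8),0,1)[0],key=cv2.contourArea);w=onz("top",cs.reshape(-1,2),z)
print(cv2.minEnclosingCircle((w[:,:2]*1000).astype(np.float32)))
cv2.imwrite("pics/c6.png",np.hstack([im[140:340,370:570,::-1],np.zeros((200,1,3),np.uint8)]).repeat(2,0).repeat(2,1))
tr=np.array([.5787,-.201])
# mat centre
h0=np.load("top0.npz")['im'];hs=cv2.cvtColor(h0,cv2.COLOR_RGB2HSV);m=(hs[...,0]>10)&(hs[...,0]<30)&(hs[...,1]>50)&(hs[...,2]>120);m[:,:298]=0;m[:,372:]=0;m[:250]=0;m[320:]=0
v,u=np.nonzero(m);w=onz("top",np.c_[u,v],.008);print('mat',cv2.minAreaRect((w[:,:2]*1000).astype(np.float32)))
rows(*tool([.579,-.201,.016+.046+.03],SAD,18,24.2),n=10)
E
```

```text
[ 0.56787139 -0.19805224  0.18622322] [ 0.58018503 -0.19403599  0.2062543 ] [ 18.29405285 -24.08991028   0.22876996] [-0.2733548   0.15043391 -7.82885116]
11239 [ 0.47772108 -0.29048265  0.16343959] [ 0.68104584 -0.0920788   0.29023069] [ 0.5851081  -0.18359593  0.17048851]
((579.3567504882812, -191.02777099609375), 101.67852020263672)
mat ((519.200927734375, 3.1058616638183594), (112.32764434814453, 113.39682006835938), 85.50262451171875)
10 x [-0.382, 0.029, 0.426, -0.001, 0.0, 0.0]
```

View pics/c6.png

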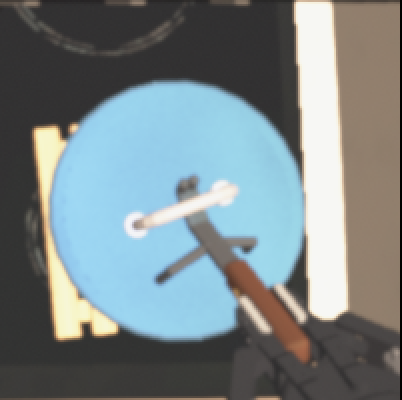

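The lid hangs level over the trivet. Its centre is at about (0.579,-0.191), so it needs to go 9 mm further along -y. I'll lower it now.

Emit:
jog_arm --pt "-0.2 0.025 0.22 0 0 0 -1" --pt "-0.38 0.035 0.426 0 0 0 -1" --pt "-0.38 0.035 0.426 0 0 0 -1" --pt "-0.38 0.035 0.426 0 0 0 -1" --pt "-0.38 0.035 0.426 0 0 0 -1" --pt "-0.38 0.035 0.426 0 0 0 -1" --pt "-0.38 0.035 0.426 0 0 0 -1" --pt "-0.38 0.035 0.426 0 0 0 -1"

```text
t: 19.2
tool_pos: [0.5086, -0.2238, 0.1867]
tool_rot: [-2.814, -0.453, -1.026]
contact_force: [-0.3, -0.4, -7.7]
opening: 0.0164
grip_force: 117.5
```

Emit:
jog_arm --pt "-0.38 0.035 0.426 0 0 0 -1" --pt "-0.3 0.035 0.33 0 0 0 -1" --pt "-0.18 0.02 0.2 0 0 0 -1" --pt "0 0 0 0 0 0 -1"

```text
t: 19.6
tool_pos: [0.508, -0.2252, 0.1608]
tool_rot: [-2.813, -0.452, -1.024]
contact_force: [-0.3, 1.1, -7.8]
opening: 0.0169
grip_force: 117.3
```

```bash
python3 - <<'E'
from h import *
l=lifter();print(*l[:3],l[3]['contact_force'],l[3]['q'])
rows(*tool([.579,-.204,.062+.002],SAD,18,24.2),n=7)
E
```

```text
[ 0.56637672 -0.20539792  0.07337484] [ 0.57871837 -0.20140039  0.09339242] [ 18.2494201  -24.03055527   0.30135015] [-0.33892175  1.12073578 -7.8224715 ] [-0.86658506 -0.28473767  2.15697409  0.73548286  1.09963793  0.09598493]
7 x [-0.14, 0.013, 0.158, -0.001, 0.001, 0.0]
```

Emit:
jog_arm --pt "-0.14 0.01 0.158 0 0 0 -1" --pt "-0.14 0.01 0.158 0 0 0 -1" --pt "-0.14 0.01 0.158 0 0 0 -1" --pt "-0.14 0.01 0.158 0 0 0 -1" --pt "-0.14 0.01 0.158 0 0 0 -1" --pt "-0.12 0.01 0.13 0 0 0 -1" --pt "-0.07 0 0.08 0 0 0 -1" --pt "0 0 0 0 0 0 -1"

```text
t: 20.4
tool_pos: [0.5078, -0.2267, 0.1347]
tool_rot: [-2.814, -0.453, -1.025]
contact_force: [-0.2, 1.0, -8.3]
opening: 0.0167
grip_force: 117.5
```

Emit:
jog_arm --pt "-0.033 0 0.038 0 0 0 -1" --pt "-0.033 0 0.038 0 0 0 -1" --pt "-0.033 0 0.038 0 0 0 -1" --pt "0 0 0 0 0 0 -1"

```text
t: 20.8
tool_pos: [0.5079, -0.2268, 0.132]
tool_rot: [-2.814, -0.454, -1.025]
contact_force: [0.4, 0.5, -8.3]
opening: 0.0166
grip_force: 117.5
```

```bash
python3 - <<'E'
from h import *
l=lifter();print(*l[:3],l[3]['contact_force'],l[3]['q'])
E
```

```text
[ 0.56636802 -0.20700388  0.04469477] [ 0.57868694 -0.20298093  0.06472125] [ 18.29649082 -24.06950807   0.21050277] [ 0.35512328  0.47812395 -8.3380388 ] [-0.8690866  -0.23969282  2.1739641   0.75897946  1.05468764  0.04474835]
```

Emit:
jog_arm --pt "-0.033 0 0.038 0 0 0 -1" --pt "-0.033 0 0.038 0 0 0 -1" --pt "0 0 0 0 0 0 -1"

```text
t: 21.1
tool_pos: [0.5081, -0.227, 0.1305]
tool_rot: [-2.814, -0.454, -1.026]
contact_force: [-0.1, 0.1, -4.8]
opening: 0.0167
grip_force: 117.8
```

Emit:
jog_arm --pt "-0.033 0 0.038 0 0 0 -1" --pt "0 0 0 0 0 0 -1"

```text
t: 21.3
tool_pos: [0.5084, -0.2272, 0.1303]
tool_rot: [-2.814, -0.454, -1.028]
contact_force: [-2.1, 0.3, -2.0]
opening: 0.0169
grip_force: 118.0
```

```bash
python3 - <<'E'
from h import *
l=lifter();print(*l[:3],l[3]['contact_force'],l[3]['wrist_torque'])
E
```

```text
[ 0.56712975 -0.20750397  0.04302742] [ 0.57940949 -0.2034675   0.06307524] [ 18.32469406 -24.16372458   0.12775641] [-2.1322875   0.27299901 -1.95437483] [-0.23759427  0.96987316  0.22736318]
```

```bash
python3 - <<'E'
from h import *
l=lifter()
b=np.array([*l[1][:2],.0625])
st=rows(*tool(b-[0,0,.006],SAD,18.3,12),n=6)
rows(*tool(b-[0,0,.0105],SAD,18.3,0),n=6,start=st)
E
```

```text
6 x [0.145, -0.002, 0.024, -0.001, -0.045, -0.0]
6 x [0.16, -0.0, 0.013, -0.0, -0.044, 0.0]
```

Emit:
jog_arm --pt "0.145 0 0.024 0 -0.045 0 -1" --pt "0.145 0 0.024 0 -0.045 0 -1" --pt "0.145 0 0.024 0 -0.045 0 -1"

```text
t: 21.6
tool_pos: [0.5166, -0.2251, 0.1355]
tool_rot: [-2.879, -0.463, -0.883]
contact_force: [0.4, -0.2, -1.6]
opening: 0.0162
grip_force: 117.9
```

Emit:
jog_arm --pt "0.145 0 0.024 0 -0.045 0 -1" --pt "0.145 0 0.024 0 -0.045 0 -1" --pt "0.145 0 0.024 0 -0.045 0 -1"

```text
t: 21.9
tool_pos: [0.5244, -0.2223, 0.1389]
tool_rot: [-2.936, -0.473, -0.733]
contact_force: [-0.1, 0.3, -1.3]
opening: 0.0163
grip_force: 117.9
```

Emit:
jog_arm --pt "0.16 0 0.013 0 -0.045 0 -1" --pt "0.16 0 0.013 0 -0.045 0 -1" --pt "0.16 0 0.013 0 -0.045 0 -1" --pt "0.16 0 0.013 0 -0.045 0 -1" --pt "0.16 0 0.013 0 -0.045 0 -1" --pt "0.16 0 0.013 0 -0.045 0 -1" --pt "0 0 0 0 0 0 -1"

```text
t: 22.6
tool_pos: [0.5426, -0.216, 0.1451]
tool_rot: [-3.027, -0.49, -0.426]
contact_force: [0.7, -0.4, -0.4]
opening: 0.0168
grip_force: 117.9
```

```bash
python3 - <<'E'
from h import *
l=lifter();print(*l[:3],l[3]['contact_force'],l[3]['wrist_torque'])
im,d=ctrl.get_image("scene");tm,dt=ctrl.get_image("top")
f=Rl(18.3)[:,0];rows(*tool(l[1]-.07*f,SAD,18.3,0),n=8)
a=cv2.resize(im[250:420,290:470,::-1],(540,510),interpolation=2)
b=cv2.resize(tm[180:320,380:510,::-1],(260,280),interpolation=2)
cv2.imwrite("pics/c7.png",np.hstack([a,cv2.copyMakeBorder(b,0,230,0,0,0)]))
E
```

```text
[ 0.56232935 -0.20932177  0.04017757] [ 0.58130532 -0.2030239   0.05318716] [18.41434817 -0.0275187   0.08308676] [ 0.66803367 -0.43556116 -0.36666563] [-0.11964685  0.16045597 -0.01643603]
8 x [-0.409, 0.001, -0.126, -0.0, 0.0, 0.0]
```

View pics/c7.png

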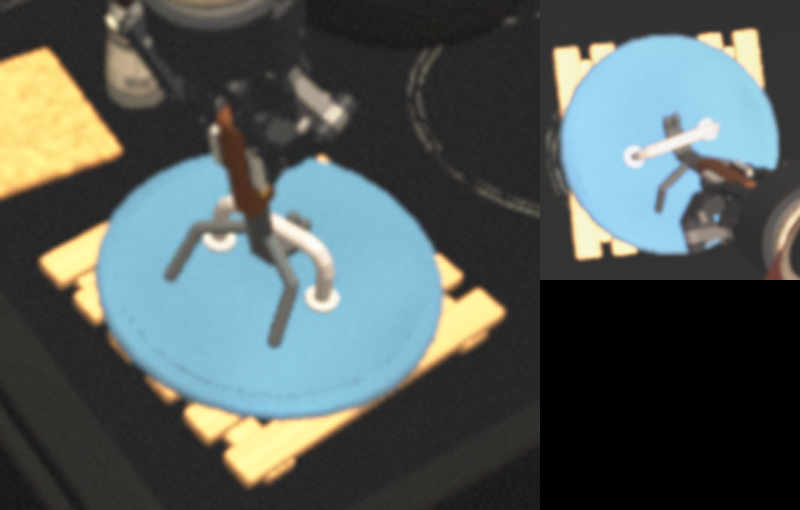

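The lid lies flat and centred on the trivet. The hook is standing under the bar with its feet clear of the lid, at crop (170,275) and (275,342). I'll lower it 2 mm and back out.

Emit:
jog_arm --pt "-0.028 0 0.096 0 0 0 -1" --pt "-0.409 0 -0.117 0 0 0 -1" --pt "-0.409 0 -0.117 0 0 0 -1" --pt "-0.409 0 -0.117 0 0 0 -1" --pt "-0.409 0 -0.117 0 0 0 -1" --pt "-0.409 0 -0.117 0 0 0 -1" --pt "-0.409 0 -0.117 0 0 0 -1" --pt "-0.409 0 -0.117 0 0 0 -1"

```text
t: 23.5
tool_pos: [0.483, -0.2352, 0.141]
tool_rot: [-3.027, -0.489, -0.419]
contact_force: [-0.2, -0.1, -1.2]
opening: 0.0165
grip_force: 117.9
```

Emit:
jog_arm --pt "-0.409 0 -0.117 0 0 0 -1" --pt "0 0 0 0 0 0 -1"

```text
t: 23.7
tool_pos: [0.4748, -0.2379, 0.1409]
tool_rot: [-3.027, -0.487, -0.418]
contact_force: [-0.6, 0.0, -1.8]
opening: 0.0169
grip_force: 117.9
```

```bash
python3 - <<'E'
from h import *
l=lifter();print(*l[:3],l[3]['contact_force'])
st=rows(l[3]['tool_pos']+np.array([0,0,.12]),R.from_rotvec(l[3]['tool_rot']).as_matrix(),n=8)
rows(*tool([.517,.006,.07],0,44.2,0),n=18,start=st)
im,d=ctrl.get_image("top");hsv=cv2.cvtColor(im,cv2.COLOR_RGB2HSV);C=cloud("top",d)
m=(hsv[...,0]>95)&(hsv[...,0]<115)&(hsv[...,1]>60)&(d>0)&(C[...,1]<-.05)&(C[...,2]<.05)
P=C[m];z=np.median(P[:,2]);cs=max(cv2.findContours(m.astype(np.uint8),0,1)[0],key=cv2.contourArea);w=onz("top",cs.reshape(-1,2),.028)
print(z,cv2.minEnclosingCircle((w[:,:2]*1000).astype(np.float32)))
E
```

```text
[ 0.4940278  -0.23121639  0.03589605] [ 0.51307729 -0.22495231  0.04881418] [18.32039366  0.23404205  0.18186466] [-0.59426544  0.01833095 -1.80626645]
8 x [0.204, -0.002, -0.722, 0.0, 0.0, 0.0]
18 x [0.312, -0.514, 0.338, 0.009, 0.0, -0.031]
0.02751895487298056 ((577.4485473632812, -200.4966583251953), 102.07463073730469)
```

Emit:
jog_arm --pt "0.204 0 -0.722 0 0 0 -1" --pt "0.204 0 -0.722 0 0 0 -1" --pt "0.204 0 -0.722 0 0 0 -1" --pt "0.204 0 -0.722 0 0 0 -1" --pt "0.204 0 -0.722 0 0 0 -1" --pt "0.204 0 -0.722 0 0 0 -1" --pt "0.204 0 -0.722 0 0 0 -1" --pt "0.204 0 -0.722 0 0 0 -1"

```text
t: 24.55
tool_pos: [0.4758, -0.2379, 0.2623]
tool_rot: [-3.027, -0.489, -0.419]
contact_force: [0.1, -1.0, -1.3]
opening: 0.0168
grip_force: 117.9
```

Emit:
jog_arm --pt "0.312 -0.514 0.338 0.009 0 -0.031 -1" --pt "0.312 -0.514 0.338 0.009 0 -0.031 -1" --pt "0.312 -0.514 0.338 0.009 0 -0.031 -1" --pt "0.312 -0.514 0.338 0.009 0 -0.031 -1" --pt "0.312 -0.514 0.338 0.009 0 -0.031 -1" --pt "0.312 -0.514 0.338 0.009 0 -0.031 -1" --pt "0.312 -0.514 0.338 0.009 0 -0.031 -1" --pt "0.312 -0.514 0.338 0.009 0 -0.031 -1"

```text
t: 25.35
tool_pos: [0.5007, -0.1363, 0.2224]
tool_rot: [-2.934, -0.789, -0.406]
contact_force: [0.9, -0.6, -1.1]
opening: 0.0165
grip_force: 118.0
```

Emit:
jog_arm --pt "0.312 -0.514 0.338 0.009 0 -0.031 -1" --pt "0.312 -0.514 0.338 0.009 0 -0.031 -1" --pt "0.312 -0.514 0.338 0.009 0 -0.031 -1" --pt "0.312 -0.514 0.338 0.009 0 -0.031 -1" --pt "0.312 -0.514 0.338 0.009 0 -0.031 -1" --pt "0.312 -0.514 0.338 0.009 0 -0.031 -1" --pt "0.312 -0.514 0.338 0.009 0 -0.031 -1"

```text
t: 26.05
tool_pos: [0.5051, -0.046, 0.1893]
tool_rot: [-2.832, -1.038, -0.392]
contact_force: [0.7, -0.1, -1.7]
opening: 0.0163
grip_force: 118.0
```

Emit:
jog_arm --pt "0.312 -0.514 0.338 0.009 0 -0.031 -1" --pt "0.312 -0.514 0.338 0.009 0 -0.031 -1" --pt "0.312 -0.514 0.338 0.009 0 -0.031 -1" --pt "0 0 0 0 0 0 -1"

```text
t: 26.45
tool_pos: [0.5015, -0.0068, 0.1743]
tool_rot: [-2.78, -1.141, -0.383]
contact_force: [0.7, -0.0, -0.8]
opening: 0.0165
grip_force: 117.9
```

```bash
python3 - <<'E'
from h import *
l=lifter();print(*l[:3],l[3]['contact_force'])
rows(*tool([.517,.006,.0105],0,44.2,0),n=8)
im,d=ctrl.get_image("scene")
print('feet pred',[proj("scene",l[0]+Rl(l[2][0],-l[2][1])@[-.036,y,0])[0].round(1) for y in(.036,-.036)],proj("scene",l[0]+Rl(l[2][0])@[.041,0,.018]))
cv2.imwrite("pics/c8.png",cv2.resize(im[170:330,220:380,::-1],(560,560),interpolation=2))
E
```

```text
[0.5154735  0.00823803 0.06934985] [0.52978924 0.02225132 0.08229925] [44.6772813   0.1437049   0.44528572] [ 0.68563646 -0.00460726 -0.82825515]
8 x [-0.105, 0.012, 0.353, -0.002, 0.0, 0.001]
feet pred [array([265.7, 273.4]), array([303.2, 280.2])] [[295.42976506 243.59313231]]
```

View pics/c8.png

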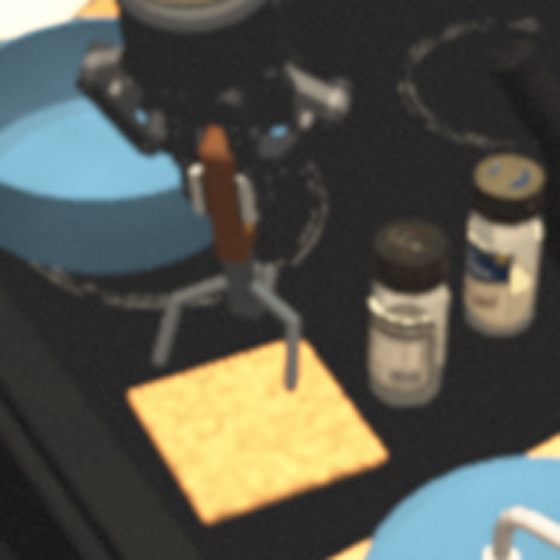

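The feet are exactly where predicted, at (265.7,273.4) and (303,280), over the mat, so nothing has slipped. I'll set it down.

Emit:
jog_arm --pt "-0.105 0.005 0.353 0 0 0 -1" --pt "-0.105 0.005 0.353 0 0 0 -1" --pt "-0.105 0.005 0.353 0 0 0 -1" --pt "-0.105 0.005 0.353 0 0 0 -1" --pt "-0.105 0.005 0.353 0 0 0 -1" --pt "-0.105 0.005 0.353 0 0 0 -1" --pt "-0.105 0.005 0.353 0 0 0 -1" --pt "-0.08 0 0.28 0 0 0 -1"

```text
t: 27.3
tool_pos: [0.5018, -0.009, 0.1172]
tool_rot: [-2.783, -1.138, -0.384]
contact_force: [0.4, 0.5, -1.2]
opening: 0.017
grip_force: 117.9
```

Emit:
jog_arm --pt "-0.013 0 0.048 0 0 0 -1" --pt "-0.013 0 0.048 0 0 0 -1" --pt "0 0 0 0 0 0 -1"

```text
t: 27.6
tool_pos: [0.5022, -0.009, 0.1163]
tool_rot: [-2.783, -1.138, -0.386]
contact_force: [-0.4, -0.2, -2.2]
opening: 0.0164
grip_force: 117.9
```

```bash
python3 - <<'E'
from h import *
l=lifter();print(*l[:3],l[3]['contact_force'],l[3]['wrist_torque'])
E
```

```text
[0.5165099  0.0058491  0.01135695] [0.5308329  0.01983711 0.02432565] [44.53114642  0.08903057  0.3219842 ] [-0.35205456 -0.21458584 -2.20616886] [-0.12999076  0.16946861  0.07577971]
```

Emit:
jog_arm --pt "-0.013 0 0.048 0 0 0 -1" --pt "-0.013 0 0.048 0 0 0 -1" --pt "-0.013 0 0.048 0 0 0 -1" --pt "0 0 0 0 0 0 -1"

```text
t: 28.0
tool_pos: [0.5022, -0.0089, 0.1134]
tool_rot: [-2.783, -1.138, -0.385]
contact_force: [-0.2, 0.4, -0.3]
opening: 0.0168
grip_force: 118.3
```

Emit:
jog_arm --pt "-0.009 0 0.033 0 0 0 -1" --pt "0 0 0 0 0 0 -1"

```text
t: 28.2
tool_pos: [0.5025, -0.009, 0.1132]
tool_rot: [-2.783, -1.138, -0.387]
contact_force: [-0.6, 0.7, 2.3]
opening: 0.016
grip_force: 118.7
```

```bash
python3 - <<'E'
from h import *
l=lifter();print(*l[:3],l[3]['contact_force'],l[3]['wrist_torque'])
E
```

```text
[0.51685075 0.00592988 0.00823356] [0.53116633 0.01991489 0.02121368] [44.52887117  0.05638761  0.30497984] [-0.6389763   0.67639296  2.30398591] [0.02926463 0.23939438 0.07544114]
```

Emit:
jog_arm --pt "0 0 0 0 0 0 -0.5" --pt "0 0 0 0 0 0 -0.4" --pt "0 0 0 0 0 0 -0.3" --pt "0 0 0 0 0 0 -0.1" --pt "0 0 0 0 0 0 0.2" --pt "0 0 0 0 0 0 0.5" --pt "0 0 0 0 0 0 0.5" --pt "0 0 0 0 0 0 0.5" --grip_force 20

```text
t: 29.0
tool_pos: [0.5021, -0.0089, 0.1124]
tool_rot: [-2.783, -1.138, -0.385]
contact_force: [0.5, -0.5, -0.5]
opening: 0.0641
grip_force: 0.0
```

Emit:
jog_arm --pt "0 0 -0.4 0 0 0 0.5" --pt "0 0 -0.6 0 0 0 0.5" --pt "0 0 -0.8 0 0 0 0.5" --pt "0 0 -0.8 0 0 0 0.5" --pt "0 0 -0.8 0 0 0 0.5" --pt "0 0 -0.8 0 0 0 0.5" --pt "0 0 -0.8 0 0 0 0.5" --pt "0 0 -0.8 0 0 0 0.5"

```text
t: 29.8
tool_pos: [0.4798, -0.0321, 0.226]
tool_rot: [-2.784, -1.138, -0.387]
contact_force: [0.4, 0.6, 0.3]
opening: 0.064
grip_force: 0.0
```

Emit:
jog_arm --pt "0 0 -0.8 0 0 0 0.5" --pt "0 0 -0.8 0 0 0 0.5" --pt "0 0 -0.4 0 0 0 0.5" --pt "0 0 0 0 0 0 0.5" --pt "0 0 0 0 0 0 0.5"

```text
t: 30.3
tool_pos: [0.4721, -0.0396, 0.2623]
tool_rot: [-2.783, -1.138, -0.385]
contact_force: [0.5, -0.8, -0.7]
opening: 0.0641
grip_force: 0.0
```

```bash
python3 - <<'E'
from h import *
im,d=ctrl.get_image("scene")
print('feet pred',[proj("scene",np.array([.517,.006,.008])+Rl(44.5)@[-.036,y,0])[0].round(1) for y in(.036,-.036)])
cv2.imwrite("pics/c9.png",cv2.resize(im[150:410,220:480,::-1],(520,520),interpolation=2))
E
```

```text
feet pred [array([268.2, 297.4]), array([304.4, 304.3])]
```

View pics/c9.png

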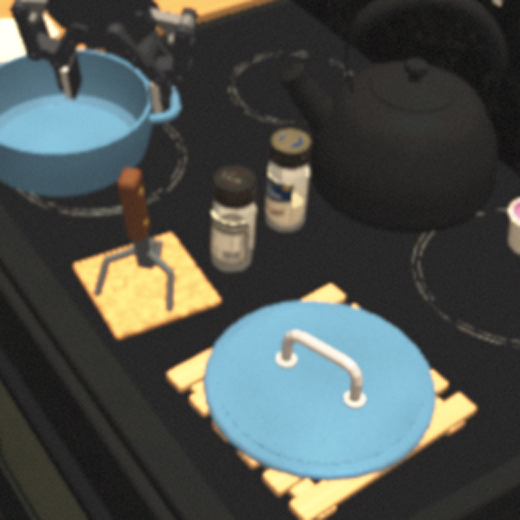

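The lifter stands on the mat with its feet at (268,297) and (305,304). The lid is flat and centred on the trivet at about (380,342), the jars are where they were, and the gripper is clear. I'll hand the job in.

```bash
python3 -c "
from station import ctrl
print(ctrl.finish_job())"
```

```text
the job is handed in; nothing more can be done
None
```

I handed the job in at about 30 s of the 66 s: the lid lies flat on the trivet, about 2 mm from its centre, the lifter stands on its feet on the cork mat, and the last pictures show the pot and spice jars where they were; the hand-in returned no verdict.

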